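Contact probe on the slide dryer's plate

ROBOT

A 7-joint arm with a two-finger parallel gripper is mounted at the origin on the work surface; the furniture and walls round the work are solid. World frame = base frame: x ahead of the robot, y to its left, z up, the work surface at z = 0. Lengths are in m, angles in rad, forces in N, time in s.
With the tool pointing down it reaches from about 0.425 to 1.025 m from the base axis. Payload 9.4 kg.
Tool frame: the origin (TCP) lies on the centre line of the jaws, within the pads' length; the fingertips stand 11 mm ahead of it and the grasp point (between the pads) lies 8 mm behind it; x points along the fingers, y is the direction in which the jaws open and shut, and the axes are right-handed (so a half turn about x gives the same grasp; the last joint's range is limited). The gripper opens to 93 mm and grips with 3 to 60 N. Pads are 15 mm wide; open, the fingers measure 128 mm over their backs; the gripper's body (75 mm by 188 mm) begins 65 mm behind the grasp point.
Start: joints at [1.27, 0.599, -0.003, 1.599, 0.002, 0.943, -0.08], TCP at [0.161, -0.707, 0.23] pointing down, gripper open.
Joint ranges: [-2.57, 2.57], [-0.35, 1.97], [-1.29, 1.29], [0.11, 2.56], [-1.05, 4.19], [0.11, 1.86], [-2.63, 2.63]. Speed limits (rad/s): [2.22, 2.22, 3.01, 3.01, 3.14, 3.14, 3.14].

INTERFACE

Orientations are given as a rotation vector (axis times angle).
In Python, from workcell import readout, viewer, ticket gives the robot as it stands.
- The arm moves only by the shell command python3 -m crank 'ROWS' [OPENING] [FORCE]. ROWS is JSON, a list of rows, each a list of 2 entries, a list of its own where there are three numbers: the shift along the world's x, y, z scaled (see below), then the turn about the world's z scaled (see below). In form: [[[dx, dy, dz], twist], ...]. A call has 1 to 8 rows; each row is the pose to reach, as a shift and turn from the pose commanded when the call began, turning the shorter way round; what a row does not reach only later rows make up. The controller multiplies each number of a shift by 0.2 m and each number of a turn by 180 degrees. A row lasts 1/12 s, in which the tool goes at most 41.7 mm and 7.16 degrees, less where a joint would pass 70% of its speed; a pose out of reach is approached as far as the arm can. A call with a number of a shift or a turn outside -1 to 1 is refused whole. A call with a gripper value outside its range is refused whole. OPENING is the opening, from 0 (shut) to 1 (fully open), set as the call begins (- or left out, the last holds). The fingers move at their own pace and stop on an object; FORCE is the grip in N (left out, the last holds). Time passes only in rows, so rows that repeat a pose let the fingers close. It gives the time, the measured TCP pose, the force and the opening at its end, in the units of the state.
- readout.read_state(): the state, without advancing time (a new reading comes with each control period).
- viewer.grab_frame(name): name is "side" or "top" or "wrist"; returns the picture (384x512x3 uint8, red, green, blue); there is no depth.
- viewer.camera_info(name): a dict with "intrinsics" (3x3 intrinsics, pixels), "k1" (the pictures are not rectified: a ray, as slopes to the right and down, at radius r is drawn at 1 + k1 r^2 times it, then the intrinsics apply), "camera_from_world" (4x4, takes a point from world to camera coordinates). Camera axes: x right, y down, z forward; pixel columns grow to the right and rows downward; lengths in m; the calibration is good to about 2 mm. A picture is of the moment at which its call begins: read the wrist's pose just before it. camera_info takes no time and is no camera call; for the wrist camera it gives the pose at the moment of the call.
- ticket.finish_job(): hands the job in, once; it reports no verdict.
The state is a dict: "clock": time; "joints": joint angles; "joint_velocities": joint speeds; "joint_torque": joint torques, N m; "tool_pos": TCP position; "tool_rot": TCP orientation; "ft_force": force on the tool from outside, world axes, zero at the start; "torque": the same for the moment, N m; "gripper_width": finger opening in m.
Only numpy, scipy, OpenCV 4.12 (cv2) and the standard library are available. Lean on these libraries where they do the work, as an engineer would, in place of code of your own. Each camera call takes 0.05 s, during which the arm holds its last target. There are 200 camera calls.

TASK

Lift the white dust guard off the slide dryer by its blue handle and hang it astride the horizontal bar of the rail. Then take the yellow contact probe out of its stand and hold its brass foot on the middle of the green-ringed spot of the dryer's sloping plate, the probe square to the plate and pressed gently so that the sprung foot is about half-way in. Finish while you are still holding the probe there; leave the bottle, the specimen cup and the jar as they stand.

Things in the scene. Friction and masses are not known exactly. Their poses are not given: they have to be found in the camera images.
- dryer: slide dryer: grey housing, sloping aluminium plate on top, 70 mm along the slope, 90 mm wide; fixed. Origin: centre of its underside, on the bench. x level, from the plate's low edge (roughly facing the robot) to its high edge; y along its width; z up. Plate slopes 18 degrees (0.314 rad); its upper face is 46 mm above the bench over the origin, 35 at the low edge, 57 at the high edge
- green_spot_face (a point): middle of the green-ringed spot on the plate's upper face; ring 22 mm outside, 13 mm inside. 22 mm to one side of the plate's middle along its width (the orange one lies 22 mm to the other side; which is which varies). z is the plate's outward normal, x points up the slope. Hidden under the guard at first
- orange_spot_face (a point): middle of the orange-ringed spot of the same size on the plate, not wanted here; axes as for the green one
- guard_handle (a point): grip point in the guard's blue fin handle, 16 mm below the fin's top. Fin 14 mm thick along x, 44 mm long along y, 42 mm high. From here 26 mm down to the top of the guard's roof, 30 mm to the roof's underside (which is to lie on the bar), 100 mm to the legs' lower edges. z up
- rail_mid (a point): middle of the rail's level bar: 12 mm thick, 130 mm above the bench, 170 mm long along this frame's y axis, on a post at each end; the rail is fixed. z up
- stand: probe stand, block 64 x 64 mm, 84 mm high, with a bore 27 mm wide and 22 mm deep in its top in which the probe stands upright. Fixed. Origin: centre of its underside, on the bench; z up
- probe_grip (a point): grip point on the axis of the loose yellow contact probe: round handle 24 mm thick, 122 mm long, 70 to 120 g. 47 mm below its top, 75 mm above the handle's lower end, 53 mm above the stand's top at the start. A thin nose and the foot follow below; foot face 125 mm below this point, spring relaxed. Raise 80 mm or more to draw it clear. z along the axis, away from the foot
- foot_face (a point): centre of the lower face of the probe's brass foot, a disc 9 mm wide; it moves with the spring. z along the probe's axis, away from the plate
- probe_foot (a joint): how far the probe's sprung foot is pushed in, m: 0 relaxed, 0.012 fully in; about 0.3 N at the start of the travel, 0.28 N more for each mm, about 2 N half-way
- bottle: white reagent bottle with a purple cap, 44 mm wide, 98 mm high, to be left alone; origin at the centre of its underside
- cup: specimen cup with a red lid, 50 mm wide, 59 mm high, to be left alone; origin at the centre of its underside
- coplin: glass staining jar with purple contents, 56 mm wide, 90 mm high, to be left alone; origin at the centre of its underside
- guard: loose white dust guard, 0.13 to 0.21 kg, an upside-down channel 90 mm along x, 80 mm along y, standing on the bench astride the dryer: a leg at +x and at -x, 84 mm apart inside, both y ends open. About 5 mm of room between leg and dryer: lift it straight up, 65 mm or more. Origin: midway between the legs' lower edges, 100 mm below guard_handle; x across the channel, y along it
- probe: the loose probe as a whole (see probe_grip); origin at the lower end of the handle, 75 mm below probe_grip along the axis
- rail: the rail as a whole (see rail_mid); origin on the bench below rail_mid, y along the bar

How it is judged:
On the way, in this order (a step that is already met when the one before it is completed fails the run):
1. the guard hangs astride the bar, let go and still (contact force between guard and rail above 0.4 N and contact force between guard and the arm below 0.1 N and contact force between guard and the fingers below 0.1 N and z of guard_handle in the frame of rail_mid above 0.02 m and angle between guard_handle's own z axis and vertical below 0.4 rad and linear speed of guard below 0.05 m/s), for 0.3 s.
2. the probe is drawn clear of its stand in the gripper (contact force between probe and the fingers above 1 N and contact force between probe and stand below 0.05 N and z of foot_face in the frame of stand above 0.08 m), for 0.2 s.
At the end, for the whole second after the job is handed in: Gripper holds the probe: foot within 6 mm of the green spot's middle, axis within 0.15 rad of the plate's normal, foot 2.5 to 10 mm in (0.5 to 5 N), still; guard hangs on the bar, astride it between its ends, tilted under 0.4 rad, untouched by the robot; bottle, cup, jar in place (all of step 1 and distance between foot_face and green_spot_face below 0.006 m and angle between the z axis of foot_face and the z axis of green_spot_face, either way round below 0.15 rad and value of joint probe_foot between 0.0025 and 0.01 m and contact force between probe and dryer between 0.5 and 5 N and contact force between probe and the fingers above 1 N and linear speed of probe below 0.02 m/s and z of guard_handle in the frame of rail_mid below 0.045 m and x of guard_handle in the frame of rail_mid between -0.045 and 0.045 m and y of guard_handle in the frame of rail_mid between -0.08 and 0.08 m); the arm keeps its last pose, push and grip.
It fails at once if the probe is pressed hard on the dryer (over 12 N) (contact force between probe and dryer above 12 N).
It fails at once if the bottle, cup or jar is moved more than 30 mm or tipped (distance of any of bottle, cup, coplin from where it was at the start of the episode above 0.03 m or angle between any of bottle, cup, coplin's own z axis and vertical above 0.3 rad).
It also fails if it takes over 54 s, if anything falls off the work surface, if the arm or the gripper's body presses on something with over 40 N, if the wrist force passes 120 N, or if a joint passes its speed limit or range.

## Working session

There is one attempt and no reset: what is moved stays moved. The work goes in short steps, Python scripts to look and compute and a shell command to move; the robot and the scene stay as the last step left them, time stands still between calls to the robot, and variables do not carry over. Pictures are saved under pics/ and viewed, about 8 in all and at most 12, crops included, and the job is handed in when it is done.

```bash
mkdir -p pics
cat > h.py <<'E'
import numpy as np, cv2
from workcell import readout, viewer, ticket
def save(n,tag):
    ci=viewer.camera_info(n); im=viewer.grab_frame(n); cv2.imwrite(f'pics/{tag}.png',im[:,:,::-1]); np.savez(f'pics/{tag}.npz',im=im,K=ci['intrinsics'],k1=ci['k1'],T=ci['camera_from_world']); return im
class Cam:
    def __init__(s,tag):
        d=np.load(f'pics/{tag}.npz'); s.im=d['im']; s.K=d['K']; s.k1=float(d['k1']); s.T=d['T']; s.R=s.T[:3,:3]; s.c=-s.R.T@s.T[:3,3]
    def ray(s,u,v):
        d=np.array([(u-s.K[0,2])/s.K[0,0],(v-s.K[1,2])/s.K[1,1]]); x=d.copy()
        for _ in range(30): x=d/(1+s.k1*(x@x))
        r=s.R.T@np.array([x[0],x[1],1]); return r/np.linalg.norm(r)
    def plane(s,u,v,z):
        r=s.ray(u,v); return s.c+r*(z-s.c[2])/r[2]
    def proj(s,p):
        q=s.T[:3,:3]@np.array(p)+s.T[:3,3]; x=q[:2]/q[2]; x=x*(1+s.k1*(x@x)); return s.K[:2,:2]@x+s.K[:2,2]
def tri(c1,p1,c2,p2):
    r1,r2=c1.ray(*p1),c2.ray(*p2); t=np.linalg.lstsq(np.c_[r1,-r2],c2.c-c1.c,rcond=None)[0]
    a,b=c1.c+t[0]*r1,c2.c+t[1]*r2; return (a+b)/2,np.linalg.norm(a-b)
E
python3 - <<'E'
from h import *
for n in('top','side','wrist'):
    save(n,n+'0'); c=Cam(n+'0'); print(n,c.c.round(3),c.k1,c.R[2].round(2))
s=readout.read_state(); print({k:np.round(v,3) for k,v in s.items()})
a=[cv2.imread(f'pics/{n}0.png') for n in('top','side','wrist')]
E
```

```text
top [0.473 0.02  1.429] -0.014334176544334536 [ 0.06  0.01 -1.  ]
side [ 0.271 -0.82   0.508] 0.004565827542830403 [ 0.27  0.87 -0.41]
wrist [ 0.24  -0.688  0.384] -0.0178109548837522 [-0.28 -0.06 -0.96]
{'clock': np.float64(0.15), 'joints': array([ 1.27 ,  0.6  , -0.003,  1.6  ,  0.002,  0.943, -0.08 ]), 'joint_velocities': array([ 0.   , -0.003, -0.001, -0.001, -0.001,  0.   ,  0.   ]), 'joint_torque': array([ 2.0000e-03, -7.6558e+01,  1.4980e+00, -2.5256e+01, -5.2000e-02,
        1.5000e-02,  0.0000e+00]), 'tool_pos': array([ 0.161, -0.707,  0.229]), 'tool_rot': array([ 2.103,  0.238, -2.104]), 'ft_force': array([0.108, 0.023, 0.168]), 'torque': array([ 0.037, -0.02 ,  0.01 ]), 'gripper_width': np.float64(0.093)}
```

View pics/top0.png

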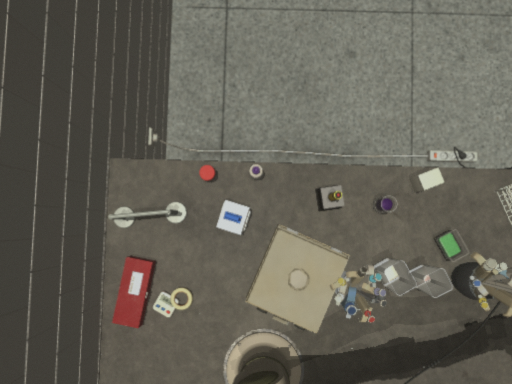

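View pics/side0.png

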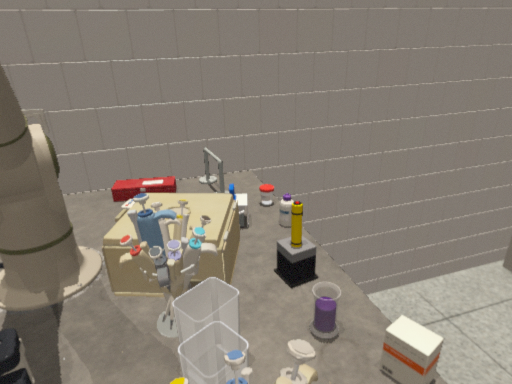

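```bash
cat > m.py <<'E'
from h import *
c=Cam('top0'); im=c.im; hsv=cv2.cvtColor(im,cv2.COLOR_RGB2HSV)
def blob(lo,hi,box,z,name,cam=c,h=hsv):
    m=cv2.inRange(h,np.array(lo),np.array(hi)); k=np.zeros_like(m); x0,y0,x1,y1=box; k[y0:y1,x0:x1]=m[y0:y1,x0:x1]
    ys,xs=np.nonzero(k); P=np.array([cam.plane(x,y,z)[:2] for x,y in zip(xs,ys)],np.float32)
    r=cv2.minAreaRect(P*1000); print(name,len(xs),(xs.mean().round(1),ys.mean().round(1)),P.mean(0).round(4),'rect',np.round(r[0],1),np.round(r[1],1),round(r[2],1)); return P
blob((100,120,60),(125,255,255),(215,200,255,235),.116,'fin')
blob((0,0,150),(180,60,255),(210,195,260,240),.074,'roof')
blob((18,120,90),(35,255,255),(320,180,350,212),.184,'probe')
blob((0,130,80),(10,255,255),(195,160,220,185),.059,'cup')
for n,p in dict(barL=(124,217),barR=(175,212)).items(): print(n,c.plane(*p,.136).round(4))
a=cv2.resize(im[190:240,100:200],None,fx=6,fy=6,interpolation=cv2.INTER_CUBIC)
b=cv2.resize(im[165:225,200:360],None,fx=3.75,fy=3.75,interpolation=cv2.INTER_CUBIC)
o=np.vstack([a,cv2.resize(b,(600,225))]); cv2.imwrite('pics/z1.png',o[:,:,::-1])
for n,p in dict(jar=(387,204),bottle=(256,171)).items(): print(n,c.plane(*p,.09).round(3))
E
python3 m.py
```

```text
fin 90 (np.float64(232.3), np.float64(217.0)) [0.4824 0.1071] rect [482.4 107.2] [45.4 17.3] 75.7
roof 656 (np.float64(232.9), np.float64(216.8)) [0.4832 0.1081] rect [482.4 107.3] [86.6 90. ] 74.5
probe 14 (np.float64(335.6), np.float64(195.9)) [ 0.5501 -0.1902] rect [ 550.3 -193.5] [23.  13.8] 83.4
cup 193 (np.float64(206.9), np.float64(172.4)) [0.621  0.1955] rect [620.6 195.1] [48.3 46.5] 28.3
barL [0.4732 0.4273 0.136 ]
barR [0.4922 0.2762 0.136 ]
jar [ 0.535 -0.364  0.09 ]
bottle [0.626 0.04  0.09 ]
```

View pics/z1.png

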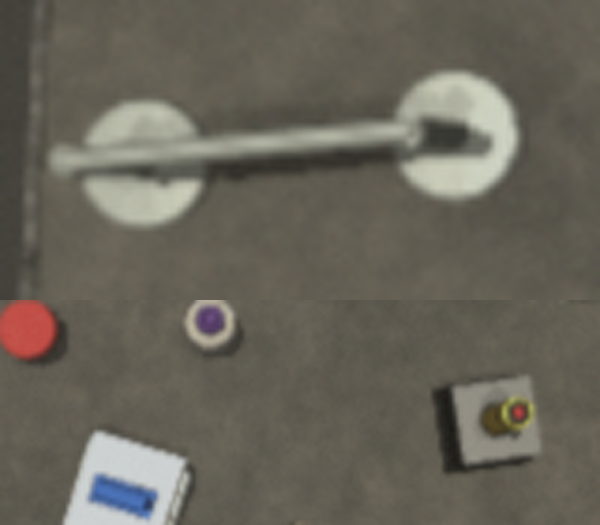

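Run:
```python
from h import *
from scipy.spatial.transform import Rotation as R
c=Cam('top0'); s=Cam('side0'); st=readout.read_state()
A,B=c.plane(168.5,212.5,.130),c.plane(110.5,216.7,.130); print(A,B,np.linalg.norm(A-B),'mid',(A+B)/2,'yaw of bar',np.degrees(np.arctan2(*(B-A)[1::-1])))
M=R.from_rotvec(st['tool_rot']).as_matrix(); print(M.round(3),'jaw yaw',np.degrees(np.arctan2(M[1,1],M[0,1])))
h=cv2.cvtColor(s.im,cv2.COLOR_RGB2HSV)
for n,lo,hi,b in (('fin',(100,120,60),(125,255,255),(222,175,245,205)),('probe',(18,120,90),(35,255,255),(280,190,315,260))):
    m=cv2.inRange(h,np.array(lo),np.array(hi)); k=np.zeros_like(m); k[b[1]:b[3],b[0]:b[2]]=m[b[1]:b[3],b[0]:b[2]]; ys,xs=np.nonzero(k); print(n,len(xs),xs.min(),xs.max(),ys.min(),ys.max(),xs.mean())
print('pred fin',s.proj([.4824,.1071,.116]),s.proj([.4824,.1071,.074]))
p=c.plane(337.9,194.9,.184); print('probe top',p,s.proj(p),s.proj([p[0],p[1],.084]))
```

```text
[0.4902653  0.29670622 0.13      ] [0.47291984 0.4696818  0.13      ] 0.17384308764390458 mid [0.48159257 0.38319401 0.13      ] yaw of bar 95.72630041562405
[[-0.     0.222 -0.975]
 [ 0.001 -0.975 -0.222]
 [-1.    -0.001  0.   ]] jaw yaw -77.17481889701921
fin 55 229 235 184 199 231.76363636363635
probe 442 291 302 203 246 296.21719457013575
pred fin [230.24066581 186.61482328] [231.0223338  199.79854554]
probe top [ 0.5530266  -0.19654808  0.184     ] [295.77106531 203.72864693] [294.82701501 244.09437234]
```

```bash
python3 -m crank '[[[0,0,0.75],0.05],[[0,0,0.75],0.08],[[0.3,0.3,0.75],0.1],[[0.9,1,0.75],0.15],[[0.9,1,0.75],0.2],[[0.9,1,0.75],0.2],[[0.9,1,0.75],0.2],[[0.9,1,0.75],0.2]]' 1 && python3 -m crank '[[[0.6,1,0],0.147],[[0.6,1,0],0.147],[[0.6,1,0],0.147],[[0.6,1,0],0.147],[[0.6,1,0],0.147],[[0.6,1,0],0.147]]'
```

```text
clock: 0.82
tool_pos: [0.321, -0.5285, 0.3745]
tool_rot: [1.716, 0.779, -1.716]
ft_force: [0.3, -1.4, 0.4]
gripper_width: 0.0927
clock: 1.32
tool_pos: [0.4422, -0.3258, 0.3745]
tool_rot: [1.394, 1.079, -1.392]
ft_force: [-0.4, 0.7, 0.4]
gripper_width: 0.0932
```

```bash
python3 -m crank '[[[0,1,0],0],[[0,1,0],0],[[0,1,0],0],[[0,1,0],0],[[0,1,0],0]]' && python3 -m crank '[[[0,1,0],0],[[0,1,0],0],[[0,1,0],0],[[0,1,0],0],[[0,1,0],0],[[0,1,0],0],[[0,1,0],0]]'
python3 - <<'E'
from h import *
from scipy.spatial.transform import Rotation as R
st=readout.read_state(); save('wrist','w1'); c=Cam('w1'); print(c.c)
M=R.from_rotvec(st['tool_rot']).as_matrix(); print(st['tool_pos'],'jaw yaw',np.degrees(np.arctan2(M[1,1],M[0,1])))
h=cv2.cvtColor(c.im,cv2.COLOR_RGB2HSV); m=cv2.inRange(h,np.array((100,120,60)),np.array((125,255,255)))
n,l,ss,ce=cv2.connectedComponentsWithStats(m); i=1+ss[1:,4].argmax(); ys,xs=np.nonzero(l==i); print(ss[i])
P=np.array([c.plane(x,y,.116)[:2] for x,y in zip(xs,ys)],np.float32)*1000; print(cv2.minAreaRect(P))
E
```

```text
clock: 1.73
tool_pos: [0.4397, -0.1271, 0.3743]
tool_rot: [1.395, 1.077, -1.395]
ft_force: [0.2, -0.5, 0.6]
gripper_width: 0.0931
clock: 2.32
tool_pos: [0.44, 0.0714, 0.3742]
tool_rot: [1.393, 1.079, -1.393]
ft_force: [-1.2, -0.4, 0.5]
gripper_width: 0.093
[0.4601178  0.15009197 0.52967195]
[0.43995673 0.07137116 0.37423425] jaw yaw -14.475671524803436
[268 104  17  37 548]
((482.4535217285156, 113.229248046875), (47.718605041503906, 20.64084815979004), 73.86760711669922)
```

View pics/w1.png

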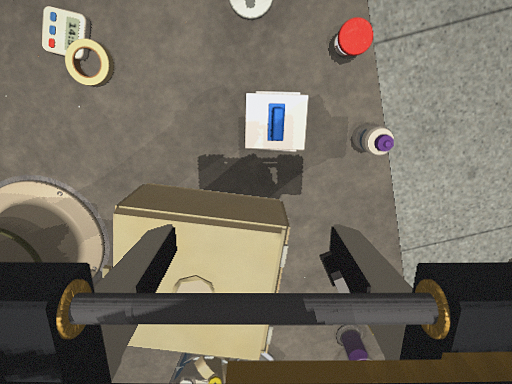

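```bash
python3 -m crank '[[[0.22,0.19,-0.3],0],[[0.22,0.19,-0.6],0],[[0.22,0.19,-0.87],0],[[0.22,0.19,-0.87],0],[[0.22,0.19,-0.87],0],[[0.22,0.19,-0.87],0],[[0.22,0.19,-0.87],0]]'
python3 - <<'E'
from h import *
st=readout.read_state(); save('wrist','w2'); c=Cam('w2'); print(c.c,st['tool_pos'])
h=cv2.cvtColor(c.im,cv2.COLOR_RGB2HSV); m=cv2.inRange(h,np.array((100,120,60)),np.array((125,255,255)))
n,l,ss,ce=cv2.connectedComponentsWithStats(m); i=1+ss[1:,4].argmax(); ys,xs=np.nonzero(l==i); print(ss[i])
E
```

```text
clock: 2.95
tool_pos: [0.484, 0.1064, 0.1996]
tool_rot: [1.395, 1.077, -1.4]
ft_force: [0.6, -1.1, 0.2]
gripper_width: 0.0931
[0.50502015 0.18519796 0.35488804] [0.48400007 0.10641193 0.19959783]
[ 241  156   25   63 1434]
```

View pics/w2.png

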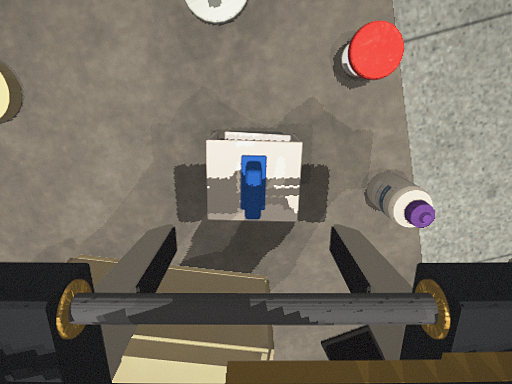

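Run:
```python
from h import *
c=Cam('w2')
for q in ((241,218),(265,218),(241,156),(265,156),(253,190)): print(q,c.plane(*q,.116).round(4))
a=np.radians(-14.7);R2=np.array([[np.cos(a),-np.sin(a)],[np.sin(a),np.cos(a)]])
for sx in(-7,7):
  for sy in(-22,22):
    p=np.array([.484,.109])+R2@np.array([sx,sy])/1000; print(sx,sy,c.proj([*p,.116]).round(0),c.proj([*p,.074]).round(0))
```

```text
(241, 218) [0.4699 0.0936 0.116 ]
(265, 218) [0.4896 0.0884 0.116 ]
(241, 156) [0.4841 0.145  0.116 ]
(265, 156) [0.5026 0.1401 0.116 ]
(253, 190) [0.4861 0.1151 0.116 ]
-7 -22 [244. 222.] [246. 205.]
-7 22 [244. 172.] [245. 161.]
7 -22 [261. 222.] [260. 205.]
7 22 [261. 172.] [260. 161.]
```

```bash
python3 -m crank '[[[0.005,0.03,-0.2],0],[[0.005,0.03,-0.4],0],[[0.005,0.03,-0.53],0],[[0.005,0.03,-0.53],0],[[0.005,0.03,-0.53],0],[[0.005,0.03,-0.53],0]]' 1 && python3 -m crank '[[[0,0,0],0],[[0,0,0],0],[[0,0,0],0],[[0,0,0],0],[[0,0,0],0],[[0,0,0],0],[[0,0,0],0],[[0,0,0],0]]' 0 30
```

```text
clock: 3.5
tool_pos: [0.4867, 0.1139, 0.0966]
tool_rot: [1.398, 1.074, -1.394]
ft_force: [0.1, -1.1, -0.2]
gripper_width: 0.0926
clock: 4.17
tool_pos: [0.4852, 0.1138, 0.0942]
tool_rot: [1.396, 1.077, -1.396]
ft_force: [-0.0, -0.0, 0.3]
gripper_width: 0.0441
```

```bash
python3 -m crank '[[[0,0,0],0],[[0,0,0],0],[[0,0,0],0],[[0,0,0],0],[[0,0,0],0],[[0,0,0],0],[[0,0,0],0],[[0,0,0],0]]' 0 30
```

```text
clock: 4.83
tool_pos: [0.4852, 0.1138, 0.0942]
tool_rot: [1.396, 1.077, -1.396]
ft_force: [0.6, 1.1, -1.4]
gripper_width: 0.0141
```

```bash
python3 -m crank '[[[0,0,0.1],0],[[0,0,0.2],0],[[0,0,0.35],0],[[0,0,0.5],0],[[0,0,0.7],0],[[0,0,0.85],0],[[0,0,0.85],0],[[0,0,0.85],0]]' && python3 -m crank '[[[0,0.15,0],0],[[0,0.3,0],0.02],[[0,0.45,0],0.05],[[0,0.6,0],0.08],[[0,0.75,0],0.112],[[0,0.75,0],0.112],[[0,0.75,0],0.112],[[0,0.75,0],0.112]]'
python3 - <<'E'
from h import *
st=readout.read_state();print(st['tool_pos'],st['ft_force']); save('top','t2');save('wrist','w3')
a=Cam('t2').im[170:250,90:250]; a=cv2.resize(a,None,fx=3.2,fy=3.2,interpolation=cv2.INTER_CUBIC)
cv2.imwrite('pics/z2.png',np.vstack([a,Cam('w3').im[:300]])[:,:,::-1])
E
```

```text
clock: 5.5
tool_pos: [0.4859, 0.1137, 0.2655]
tool_rot: [1.398, 1.074, -1.394]
ft_force: [-0.6, -0.5, -1.0]
gripper_width: 0.0138
clock: 6.17
tool_pos: [0.4846, 0.2629, 0.2625]
tool_rot: [1.137, 1.253, -1.142]
ft_force: [-0.3, -1.1, -1.3]
gripper_width: 0.0136
[0.48463124 0.26287684 0.2625149 ] [-0.30864582 -1.07620366 -1.25659188]
```

View pics/z2.png

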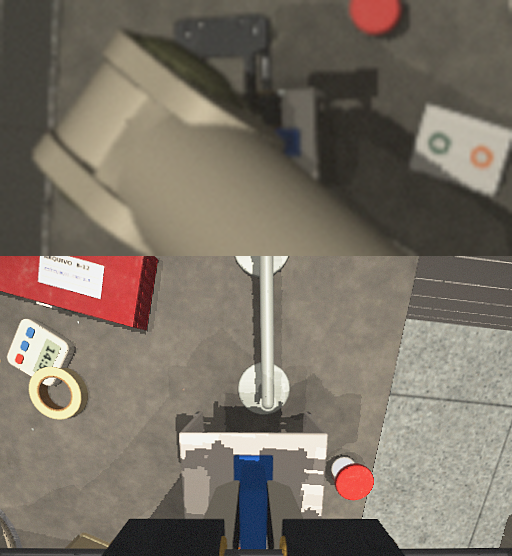

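Run:
```python
from h import *
c=Cam('w3'); t=Cam('t2')
A=c.plane(268,150,.136);B=c.plane(265.5,15,.136);print(A,B,np.degrees(np.arctan2(*(B-A)[1::-1])))
for d in(10,83,85): print((A+(B-A)/np.linalg.norm(B-A)*d/1000)[:2])
h=cv2.cvtColor(t.im,cv2.COLOR_RGB2HSV)
for n,lo,hi in(('green',(60,60,40),(95,255,200)),('orange',(5,100,120),(18,255,255))):
    m=cv2.inRange(h,np.array(lo),np.array(hi));k=np.zeros_like(m);k[203:230,218:250]=m[203:230,218:250];ys,xs=np.nonzero(k);print(n,len(xs),xs.mean(),ys.mean(),t.plane(xs.mean(),ys.mean(),.046))
```

```text
[0.49575211 0.29853719 0.136     ] [0.48159138 0.41107722 0.136     ] 97.17174579664626
[0.49450367 0.30845895]
[0.48539006 0.38088783]
[0.48514037 0.38287218]
green 0 nan nan [nan nan nan]
orange 21 240.04761904761904 218.66666666666666 [0.47816699 0.08712148 0.046     ]<stdin>:7: RuntimeWarning: Mean of empty slice.
  ret = ret.dtype.type(ret / rcount)
```

```bash
python3 -m crank '[[[0,0.15,0],0],[[0,0.3,0],0],[[0,0.45,0],0],[[0,0.6,0],0.004],[[0,0.6,0],0.004],[[0,0.6,0],0.004],[[0,0.6,0],0.004]]' && python3 -m crank '[[[0,0,-0.15],0],[[0,0,-0.3],0],[[0,0,-0.4],0],[[0,0,-0.46],0],[[0,0,-0.49],0],[[0,0,-0.5],0],[[0,0,-0.5],0],[[0,0,-0.5],0]]'
```

```text
clock: 6.85
tool_pos: [0.4855, 0.3823, 0.2637]
tool_rot: [1.129, 1.257, -1.132]
ft_force: [-0.2, -0.3, -2.1]
gripper_width: 0.0139
clock: 7.52
tool_pos: [0.4858, 0.3841, 0.1654]
tool_rot: [1.131, 1.258, -1.128]
ft_force: [0.3, 0.0, -0.4]
gripper_width: 0.0135
```

```bash
python3 -m crank '[[[0,0,-0.01],0],[[0,0,-0.02],0],[[0,0,-0.02],0],[[0,0,-0.02],0]]'
```

```text
clock: 7.85
tool_pos: [0.4853, 0.3838, 0.1604]
tool_rot: [1.13, 1.258, -1.129]
ft_force: [-0.6, 0.6, -1.2]
gripper_width: 0.0137
```

```bash
python3 -m crank '[[[0,0,-0.01],0],[[0,0,-0.015],0],[[0,0,-0.015],0],[[0,0,-0.015],0]]'
```

```text
clock: 8.18
tool_pos: [0.4854, 0.3841, 0.1599]
tool_rot: [1.131, 1.256, -1.128]
ft_force: [-4.6, -6.6, 23.6]
gripper_width: 0.0138
```

```bash
python3 -m crank '[[[0,0,0.01],0],[[0,0,0.01],0],[[0,0,0.01],0],[[0,0,0.01],0],[[0,0,0.01],0],[[0,0,0.01],0]]' 0.6 && python3 -m crank '[[[0,0,0.1],0],[[0,0,0.3],0],[[0,0,0.5],0],[[0,0,0.7],0],[[0,0,0.9],0],[[0,0,0.9],0],[[0,0,0.9],0]]' 1
python3 - <<'E'
from h import *
st=readout.read_state();print(st['tool_pos'],st['ft_force']); save('side','s3');save('wrist','w4')
a=cv2.resize(Cam('s3').im[130:230,160:290],(512,394),interpolation=cv2.INTER_CUBIC)
cv2.imwrite('pics/z3.png',np.hstack([cv2.resize(a,(390,300)),cv2.resize(Cam('w4').im,(400,300))])[:,:,::-1])
E
```

```text
clock: 8.68
tool_pos: [0.4852, 0.3838, 0.1589]
tool_rot: [1.129, 1.258, -1.13]
ft_force: [0.3, 0.8, -0.2]
gripper_width: 0.049
clock: 9.27
tool_pos: [0.4858, 0.3847, 0.3416]
tool_rot: [1.133, 1.257, -1.126]
ft_force: [-0.4, 0.1, -0.3]
gripper_width: 0.0918
[0.4857601  0.38465337 0.34156242] [-0.40700057  0.1427147  -0.2719988 ]
```

View pics/z3.png

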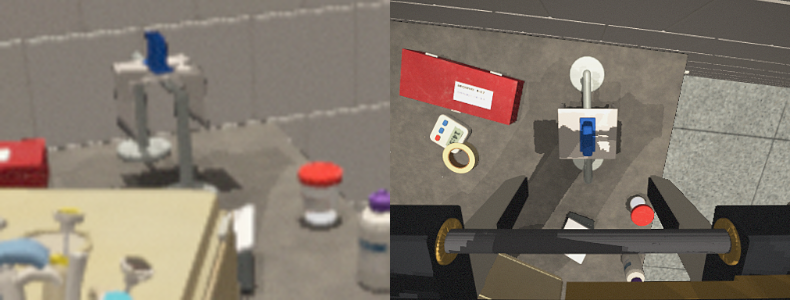

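```bash
python3 -m crank '[[[0,-0.2,0.05],0.04],[[0,-0.4,0.1],0.08],[[0,-0.6,0.1],0.12],[[0,-0.8,0.1],0.16],[[0,-0.9,0.1],0.2],[[0,-0.9,0.1],0.2]]' && python3 -m crank '[[[0,-0.2,0],0.04],[[0,-0.4,0],0.08],[[0,-0.45,0],0.12],[[0,-0.45,0],0.16],[[0,-0.45,0],0.183],[[0,-0.45,0],0.183],[[0,-0.45,0],0.183]]'
python3 - <<'E'
from h import *
from scipy.spatial.transform import Rotation as R
st=readout.read_state(); save('wrist','w5');save('top','t5'); M=R.from_rotvec(st['tool_rot']).as_matrix(); print(st['tool_pos'],st['joints'].round(2),'jaw',np.degrees(np.arctan2(M[1,1],M[0,1])))
E
```

```text
clock: 9.87
tool_pos: [0.4856, 0.1977, 0.357]
tool_rot: [0.647, 1.472, -0.655]
ft_force: [-0.1, 0.2, -0.1]
gripper_width: 0.0929
clock: 10.45
tool_pos: [0.485, 0.1141, 0.3583]
tool_rot: [0.207, 1.563, -0.206]
ft_force: [-0.1, 0.1, -0.4]
gripper_width: 0.0927
[0.48501954 0.11410978 0.35827687] [ 0.51  0.36 -1.13  1.9   0.36  1.12  0.55] jaw 74.90716271066029
```

View pics/w5.png

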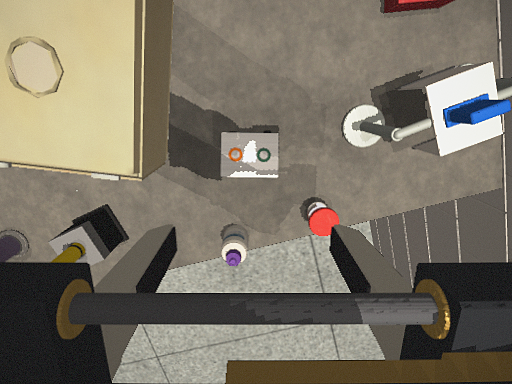

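Run:
```python
from h import *
for tag,z in (('w5',.046),('t5',.046)):
    c=Cam(tag); h=cv2.cvtColor(c.im,cv2.COLOR_RGB2HSV)
    if tag=='w5':b=(215,125,285,185)
    else: b=(218,203,250,232)
    for n,lo,hi in(('green',(45,45,30),(95,255,220)),('orange',(5,110,100),(20,255,255))):
        m=cv2.inRange(h,np.array(lo),np.array(hi));k=np.zeros_like(m);k[b[1]:b[3],b[0]:b[2]]=m[b[1]:b[3],b[0]:b[2]];ys,xs=np.nonzero(k)
        if len(xs)==0: print(tag,n,0);continue
        u,v=(xs.min()+xs.max())/2,(ys.min()+ys.max())/2
        print(tag,n,len(xs),u,v,c.plane(u,v,z).round(4))
c=Cam('w5')
for q in((221,133),(278,131),(278,178),(222,178)): print(q,c.plane(*q,.035 if q[1]<150 else .057).round(4))
```

```text
w5 green 74 263.5 154.5 [0.492  0.1304 0.046 ]
w5 orange 93 235.5 154.5 [0.4806 0.0882 0.046 ]
t5 green 0
t5 orange 0
(221, 133) [0.4437 0.0746 0.035 ]
(278, 131) [0.464  0.1615 0.035 ]
(278, 178) [0.5318 0.1431 0.057 ]
(222, 178) [0.509  0.0587 0.057 ]
```

```bash
python3 -m crank '[[[0.1,-0.2,-0.1],0],[[0.15,-0.4,-0.2],0],[[0.2,-0.6,-0.3],0],[[0.2,-0.8,-0.3],0],[[0.2,-0.9,-0.3],0],[[0.2,-0.9,-0.3],0]]' && python3 -m crank '[[[0.05,-0.2,0],0],[[0.14,-0.4,0],0],[[0.14,-0.6,0],0],[[0.14,-0.65,0],0],[[0.14,-0.65,0],0],[[0.14,-0.65,0],0]]'
python3 - <<'E'
from h import *
from scipy.spatial.transform import Rotation as R
st=readout.read_state(); save('wrist','w6');save('side','s6'); M=R.from_rotvec(st['tool_rot']).as_matrix(); print(st['tool_pos'],st['joints'].round(2),'jaw',np.degrees(np.arctan2(M[1,1],M[0,1])))
a=Cam('s6').im[120:320,180:400]
cv2.imwrite('pics/z4.png',np.hstack([cv2.resize(Cam('w6').im,(440,330)),cv2.resize(a,(360,330))])[:,:,::-1])
E
```

```text
clock: 11.05
tool_pos: [0.525, -0.073, 0.2971]
tool_rot: [0.211, 1.564, -0.214]
ft_force: [0.1, 0.1, 0.3]
gripper_width: 0.0931
clock: 11.55
tool_pos: [0.5532, -0.1955, 0.299]
tool_rot: [0.206, 1.561, -0.205]
ft_force: [0.1, 0.8, 0.6]
gripper_width: 0.0931
[ 0.55320082 -0.19549919  0.29895751] [ 0.93  0.54 -1.04  1.8   0.52  1.1   1.02] jaw 74.98802989041663
```

View pics/z4.png

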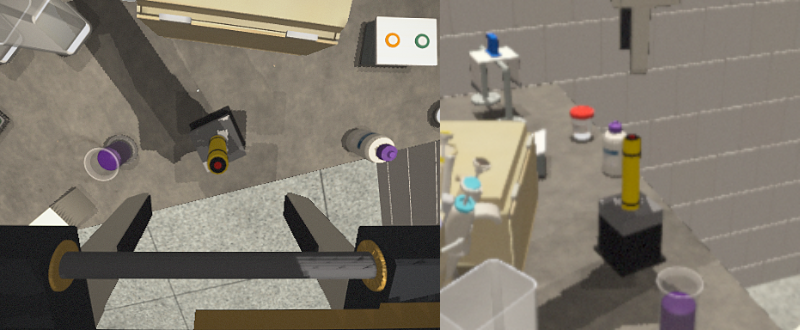

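Run:
```python
from h import *
c=Cam('w6'); print(c.plane(252.5,190.8,.184), c.plane(252,153,.09))
h=cv2.cvtColor(c.im,cv2.COLOR_RGB2HSV); m=cv2.inRange(h,np.array((0,120,60)),np.array((9,255,255)))[170:210,235:270]; ys,xs=np.nonzero(m); print(len(xs),c.plane(xs.mean()+235,ys.mean()+170,.184))
```

```text
[ 0.55517007 -0.19556438  0.184     ] [ 0.53640503 -0.19110733  0.09      ]
58 [ 0.5565483  -0.19561745  0.184     ]
```

```bash
python3 -m crank '[[[0.007,0,-0.2],0],[[0.007,0,-0.4],0],[[0.007,0,-0.6],0],[[0.007,0,-0.75],0],[[0.007,0,-0.85],0],[[0.007,0,-0.85],0],[[0.007,0,-0.85],0]]' 1 && python3 -m crank '[[[0,0,0],0],[[0,0,0],0],[[0,0,0],0],[[0,0,0],0],[[0,0,0],0],[[0,0,0],0],[[0,0,0],0],[[0,0,0],0]]' 0 15 && python3 -m crank '[[[0,0,0],0],[[0,0,0],0],[[0,0,0],0],[[0,0,0],0],[[0,0,0],0],[[0,0,0],0]]'
```

```text
clock: 12.23
tool_pos: [0.5548, -0.1942, 0.1294]
tool_rot: [0.203, 1.562, -0.202]
ft_force: [0.4, 0.9, -0.1]
gripper_width: 0.0929
clock: 12.9
tool_pos: [0.5546, -0.1963, 0.1293]
tool_rot: [0.204, 1.561, -0.204]
ft_force: [-0.3, -0.1, 0.2]
gripper_width: 0.0442
clock: 13.4
tool_pos: [0.5547, -0.1961, 0.1292]
tool_rot: [0.204, 1.561, -0.204]
ft_force: [-0.1, 0.8, -0.7]
gripper_width: 0.0236
```

```bash
python3 -m crank '[[[0,0,0.07],0],[[0,0,0.14],0],[[0,0,0.21],0],[[0,0,0.26],0],[[0,0,0.26],0],[[0,0,0.26],0]]' && python3 -m crank '[[[-0.03,0.008,0],0],[[-0.06,0.016,0],0],[[-0.09,0.024,0],0],[[-0.12,0.032,0],0],[[-0.15,0.041,0],0],[[-0.15,0.041,0],0]]'
python3 - <<'E'
from h import *
save('side','s7'); a=Cam('s7').im[130:300,220:360]
cv2.imwrite('pics/z5.png',cv2.resize(a,(494,600),interpolation=cv2.INTER_CUBIC)[:,:,::-1])
E
```

```text
clock: 13.9
tool_pos: [0.5549, -0.1965, 0.1823]
tool_rot: [0.204, 1.559, -0.205]
ft_force: [0.2, 0.7, -1.4]
gripper_width: 0.0243
clock: 14.4
tool_pos: [0.5231, -0.1876, 0.1811]
tool_rot: [0.204, 1.562, -0.204]
ft_force: [1.4, -0.8, -0.6]
gripper_width: 0.0237
```

View pics/z5.png

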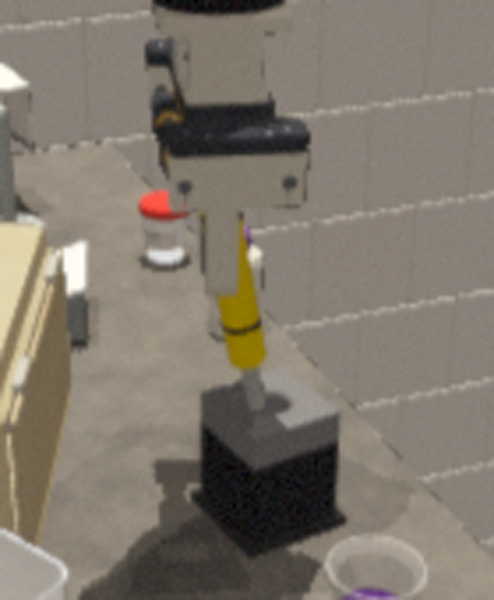

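```bash
cat > tilt.py <<'E'
from h import *
import sys
tag=sys.argv[1]; c=Cam(tag)
st=readout.read_state(); g=np.array(st['tool_pos'])+[0,0,.008]
u0=c.proj(g)
a=np.radians(74.9); j=np.array([np.cos(a),np.sin(a),0]); e=np.array([np.sin(a),-np.cos(a),0])
h=cv2.cvtColor(c.im,cv2.COLOR_RGB2HSV); m=cv2.inRange(h,np.array((18,150,80)),np.array((35,255,255)))
rows=[]
for v in range(int(u0[1])-25,int(u0[1])+80):
    xs=np.nonzero(m[v])[0]; xs=xs[abs(xs-u0[0])<40]
    if len(xs): rows.append((v,xs.min(),xs.max(),len(xs)))
r=np.array(rows); wmax=np.median(np.sort(r[:,3])[-8:]); f=r[(r[:,3]>=wmax-1)&(r[:,2]-r[:,1]+1<=wmax+2)&(r[:,0]>u0[1])]
p=np.polyfit(f[:,0],(f[:,1]+f[:,2])/2,1); v1,v2=f[0,0],f[-1,0]
d1,d2=c.ray(np.polyval(p,v1),v1),c.ray(np.polyval(p,v2),v2); n=np.cross(d1,d2); ax=np.cross(n,j); ax/=np.linalg.norm(ax); ax*=np.sign(ax[2])
# residual of the grip point against that view plane
print('rows',len(f),wmax,'handle bottom v',r[-1,0],'tilt deg (want 18)',np.degrees(np.arctan2(-ax@e,ax[2])).round(2),'axis',ax.round(3))
off=(n/np.linalg.norm(n))@(g-c.c); print('grip-to-axisplane mm',1000*off)
print('foot est',(g-.125*ax).round(4))
E
python3 tilt.py s7; python3 -m crank '[[[-0.02,0.005,0],0],[[-0.04,0.011,0],0],[[-0.06,0.016,0],0],[[-0.06,0.016,0],0]]'; python3 -c "
from h import *
save('side','s8')"; python3 tilt.py s8
```

```text
rows 15 11.0 handle bottom v 234 tilt deg (want 18) 9.97 axis [-0.167  0.045  0.985]
grip-to-axisplane mm 6.2489542904236375
foot est [ 0.5445 -0.1934  0.066 ]
clock: 14.78
tool_pos: [0.5118, -0.1845, 0.1812]
tool_rot: [0.204, 1.562, -0.204]
ft_force: [1.5, -0.8, -1.4]
gripper_width: 0.0237
rows 14 11.0 handle bottom v 233 tilt deg (want 18) 14.39 axis [-0.24   0.065  0.969]
grip-to-axisplane mm 9.581195540177958
foot est [ 0.5421 -0.1927  0.0682]
```

Run:
```python
from h import *
from scipy.spatial.transform import Rotation as R
c=Cam('s6'); h=cv2.cvtColor(c.im,cv2.COLOR_RGB2HSV); m=cv2.inRange(h,np.array((18,150,80)),np.array((35,255,255)))
for v in (215,225,235):
    xs=np.nonzero(m[v,280:320])[0]+280; u=(xs.min()+xs.max())/2; g=np.array([.5547,-.196,.13]); e=np.array([.9655,-.2605,0])
    # signed lateral shift of the pixel vs predicted
    q=min(np.linspace(.09,.18,91),key=lambda z:abs(c.proj([*g[:2],z])[1]-v)); d=c.proj([*g[:2],q]); d2=c.proj(np.array([*g[:2],q])+.01*e); print(v,xs.min(),xs.max(),'offset along e mm',10*(u-d[0])/(d2[0]-d[0]))
save('wrist','w9'); w=Cam('w9'); st=readout.read_state(); print(st['tool_pos'])
h=cv2.cvtColor(w.im,cv2.COLOR_RGB2HSV)
for n,lo,hi in (('red',(0,120,50),(9,255,255)),('yellow',(18,120,60),(35,255,255))):
    m=cv2.inRange(h,np.array(lo),np.array(hi))
    k,l,s,ce=cv2.connectedComponentsWithStats(m)
    for i in range(1,k):
        if s[i,4]>30: print(n,s[i],ce[i])
g=np.array(st['tool_pos'])+[0,0,.008]
for t in(0,14.4,18): 
    ax=np.array([0,0,np.cos(np.radians(t))])-np.sin(np.radians(t))*np.array([.9655,-.2605,0]); print(t,w.proj(g+.047*ax),w.proj(g+.047*ax+.008*e),w.proj(g-.03*ax))
a=Cam('s8').im[140:260,240:340]
cv2.imwrite('pics/z6.png',np.hstack([cv2.resize(a,(400,480),interpolation=cv2.INTER_CUBIC),cv2.resize(w.im[:,120:400],(350,480))])[:,:,::-1])
```

```text
215 292 301 offset along e mm 0.8296103387872433
225 291 301 offset along e mm 0.2833406882266155
235 291 301 offset along e mm 0.8209516026777102
[ 0.5123079  -0.18465003  0.18125755]
yellow [ 230  227   46   45 1042] [252.63435701 247.66122841]
yellow [ 225  262   56   31 1010] [252.76732673 277.14554455]
yellow [198 280  12  60 404] [202.27970297 309.93811881]
yellow [297 280  12  60 382] [303.32722513 309.77486911]
yellow [237 325  33   7  92] [252.2826087  327.69565217]
yellow [  68  353  370   31 8530] [261.86354045 370.34454865]
0 [251.36916611 311.85704144] [251.33603894 328.34691137] [251.86887705 230.68651016]
14.4 [251.43544477 284.25912601] [251.40012944 301.61561595] [251.83953675 241.924249  ]
18 [251.45659308 276.73489776] [251.4207624  294.25630483] [251.83124255 244.84078465]
```

View pics/z6.png

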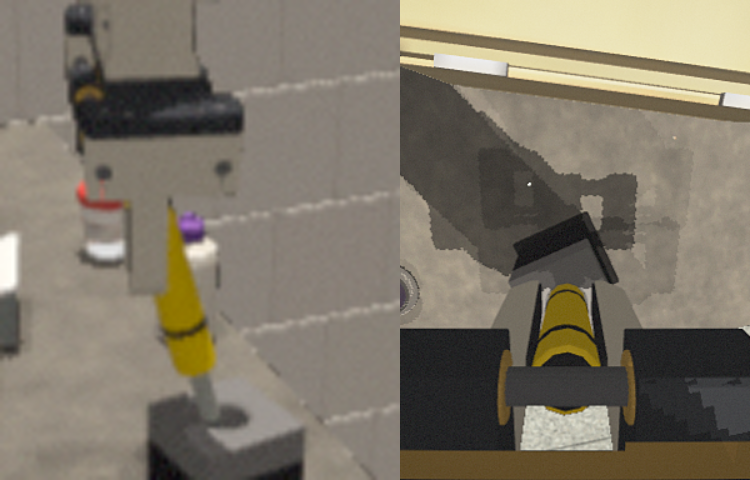

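```bash
python3 -m crank '[[[0,0,0],0],[[0,0,0],0],[[0,0,0],0]]' 0 40 && python3 -m crank '[[[0,0,0.1],0],[[0,0,0.2],0],[[0,0,0.3],0],[[0,0,0.4],0],[[0,0,0.4],0],[[0,0,0.4],0],[[0,0,0.4],0],[[0,0,0.4],0]]'
python3 - <<'E'
from h import *
save('side','s10'); save('wrist','w10')
E
python3 tilt.py s10
```

```text
clock: 15.13
tool_pos: [0.5125, -0.1847, 0.1811]
tool_rot: [0.204, 1.562, -0.204]
ft_force: [0.5, -0.2, -1.7]
gripper_width: 0.0228
clock: 15.8
tool_pos: [0.512, -0.1849, 0.2601]
tool_rot: [0.204, 1.563, -0.204]
ft_force: [-0.6, 0.1, -2.0]
gripper_width: 0.0236
rows 16 11.0 handle bottom v 218 tilt deg (want 18) 14.07 axis [-0.235  0.063  0.97 ]
grip-to-axisplane mm 9.371950185419996
foot est [ 0.5415 -0.1926  0.147 ]
```

Run:
```python
from h import *
c=Cam('s10'); w=Cam('w10'); g=np.array([.512,-.1849,.2681]); e=np.array([.9655,-.2605,0]); ax=np.array([-.235,.063,.97])
for nm,k in(('s',c),('w',w)):
    h=cv2.cvtColor(k.im,cv2.COLOR_RGB2HSV)
    for d in (60,70,74,78,85,95,105,112,116,119,122,124,126,128,131):
        p=k.proj(g+.0095*e-d/1000*ax); u,v=np.round(p).astype(int); print(nm,d,u,v,h[v,u] if 0<=v<384 else '', end=' | ')
    print()
u,v=np.round(c.proj(g+.0095*e-.125*ax)).astype(int)
for vv in range(v-8,v+7): print(vv,' '.join('%3d,%3d,%3d'%tuple(c.im[vv,x]) for x in range(u-5,u+6)))
```

```text
s 60 287 193 [ 25 255 144] | s 70 288 197 [ 25 255 146] | s 74 289 199 [ 25 255 148] | s 78 289 200 [ 24 210 146] | s 85 290 203 [ 30  15 101] | s 95 291 207 [30 18 99] | s 105 292 211 [ 39  18 101] | s 112 293 214 [50 23 67] | s 116 293 216 [45 17 59] | s 119 293 217 [13 34 67] | s 122 294 218 [ 18 158 113] | s 124 294 219 [ 18 139 123] | s 126 294 220 [ 15  61 129] | s 128 294 220 [ 15  61 129] | s 131 295 221 [ 19  42 134] | 
w 60 252 244 [ 24 238 120] | w 70 252 241 [ 23 210 125] | w 74 252 240 [ 24 194 126] | w 78 252 239 [ 24 193 124] | w 85 252 237 [ 23 204 126] | w 95 252 235 [ 24 222 125] | w 105 252 233 [ 22 177 118] | w 112 252 231 [ 22 157  73] | w 116 252 231 [ 22 157  73] | w 119 252 230 [ 24 211 132] | w 122 252 230 [ 24 211 132] | w 124 252 229 [ 24 235 126] | w 126 252 229 [ 24 235 126] | w 128 252 228 [ 24 206 126] | w 131 252 228 [ 24 206 126] | 
211 121,117,110 101, 99, 93  96, 97, 88  99,101, 94 103,102, 93 111,112,104 134,128,118 134,129,118 135,129,119 134,126,118 137,128,119
212 119,114,109 111,107, 99 100, 99, 90 101,101, 91 101,101, 94 110,110,102 132,123,11
[... 1117 characters left out ...]
,126,118 136,130,121
221 138,130,117 133,126,112 132,124,113 130,124,113 129,121,111 131,124,112 134,126,112 148,139,125 140,133,121 137,128,119 136,128,119
222 134,126,115 135,128,115 134,125,115 132,123,113 130,124,113 130,124,110 137,128,115 140,134,122 151,142,128 148,139,127 141,132,121
223 136,126,115 132,125,112 135,126,113 129,122,109 123,115,103 137,130,118 139,131,117 139,133,118 152,145,131 153,144,128 153,143,129
224 133,128,114 131,125,112 131,123,110 121,113,103 108,101, 90 138,128,114 143,134,120 151,141,126 156,147,132 157,148,131 158,148,132
225 128,121,111 130,122,109 112,106, 96  98, 91, 81  99, 92, 84 143,132,121 152,142,127 153,145,128 159,147,130 159,149,134 159,149,132
```

Run:
```python
from h import *
obs={}
for tag,b in (('w5',(215,125,285,185)),('w6',(430,15,512,75)),('w10',(330,0,512,120)),('t2',(218,203,250,232))):
    c=Cam(tag); h=cv2.cvtColor(c.im,cv2.COLOR_RGB2HSV)
    for n,lo,hi in(('green',(40,35,30),(95,255,220)),('orange',(5,110,100),(20,255,255))):
        m=cv2.inRange(h,np.array(lo),np.array(hi));k=np.zeros_like(m);k[b[1]:b[3],b[0]:b[2]]=m[b[1]:b[3],b[0]:b[2]]
        q,l,s,ce=cv2.connectedComponentsWithStats(k)
        if q<2: print(tag,n,0);continue
        i=1+s[1:,4].argmax(); u,v=s[i,0]+(s[i,2]-1)/2,s[i,1]+(s[i,3]-1)/2; obs[tag,n]=(u,v)
        print(tag,n,s[i],c.plane(u,v,.046).round(4))
c5=Cam('w5')
print('w5/w6 green',tri(c5,obs['w5','green'],Cam('w6'),obs['w6','green'])) if ('w6','green') in obs else 0
print('w5/t2',tri(c5,obs['w5','green'],Cam('t2'),(227.5,214.7)),Cam('t2').plane(227.5,214.7,.046))
```

```text
w5 green [257 148  14  14  82] [0.492  0.1304 0.046 ]
w5 orange [229 148  14  14  93] [0.4806 0.0882 0.046 ]
w6 green [483  39  17  17 133] [0.4917 0.1312 0.046 ]
w6 orange [448  38  17  17 140] [0.4794 0.0881 0.046 ]
w10 green [500  74  12  18 107] [0.4913 0.1277 0.046 ]
w10 orange [463  73  18  18 134] [0.4801 0.0884 0.046 ]
t2 green [226 212   2   1   2] [0.498  0.1306 0.046 ]
t2 orange [238 216   6   6  14] [0.4787 0.0857 0.046 ]
w5/w6 green (array([0.49171996, 0.1304007 , 0.04715783]), np.float64(0.00023114393342794099))
w5/t2 (array([0.49046831, 0.12869824, 0.04952043]), np.float64(0.003959627616209666)) [0.48959508 0.12720831 0.046     ]
```

```bash
python3 -m crank '[[[0,0.1,0.1],0],[[0,0.2,0.1],0],[[-0.05,0.35,0.1],0],[[-0.1,0.5,0.1],0],[[-0.15,0.65,0.1],0],[[-0.15,0.8,0.1],0],[[-0.15,0.9,0.1],0],[[-0.15,0.9,0.1],0]]' && python3 -m crank '[[[0,0.15,0],0],[[-0.05,0.3,0],0],[[-0.1,0.45,0],0],[[-0.13,0.6,0],0],[[-0.17,0.7,0],0],[[-0.17,0.735,0],0],[[-0.17,0.735,0],0],[[-0.17,0.735,0],0]]'
python3 - <<'E'
from h import *
st=readout.read_state(); print(st['tool_pos'],st['joints'].round(2),st['ft_force']); save('side','s11'); save('wrist','w11')
E
python3 tilt.py s11
```

```text
clock: 16.57
tool_pos: [0.4823, -0.0003, 0.2816]
tool_rot: [0.201, 1.561, -0.198]
ft_force: [-0.2, 0.6, -1.3]
gripper_width: 0.0234
clock: 17.23
tool_pos: [0.449, 0.1413, 0.2808]
tool_rot: [0.203, 1.562, -0.205]
ft_force: [-0.3, -0.9, -1.1]
gripper_width: 0.0231
[0.44899055 0.14133543 0.28080117] [ 0.39  0.4  -1.09  2.06  0.44  0.94  0.38] [-0.32491648 -0.93652848 -1.06712202]
rows 16 8.0 handle bottom v 151 tilt deg (want 18) 14.46 axis [-0.241  0.065  0.968]
grip-to-axisplane mm 9.927374028999333
foot est [0.4793 0.1325 0.1677]
```

```bash
python3 -m crank '[[[0,0,-0.15],0],[[0,0,-0.3],0],[[0,0,-0.42],0],[[0,0,-0.5],0],[[0,0,-0.53],0],[[0,0,-0.53],0],[[0,0,-0.53],0]]'
python3 - <<'E'
from h import *
st=readout.read_state(); print(st['tool_pos'],st['ft_force']); save('side','s12'); save('wrist','w12'); save('top','t12')
c=Cam('s12'); w=Cam('w12')
f=np.array(st['tool_pos'])+[.0386,-.0104,-.1133]; print('foot pred',f,c.proj(f),w.proj(f),'spot',c.proj([.4912,.1297,.046]),w.proj([.4912,.1297,.046]))
a=cv2.resize(c.im[150:240,205:285],(400,450),interpolation=cv2.INTER_CUBIC); b=cv2.resize(w.im[100:340,150:360],(394,450),interpolation=cv2.INTER_CUBIC)
cv2.imwrite('pics/z7.png',np.hstack([a,b])[:,:,::-1])
E
python3 tilt.py s12
```

```text
clock: 17.92
tool_pos: [0.4491, 0.1418, 0.1756]
tool_rot: [0.205, 1.561, -0.205]
ft_force: [0.6, 0.1, -1.2]
gripper_width: 0.0235
[0.44906167 0.14183431 0.17558565] [ 0.60543945  0.10718917 -1.1980946 ]
foot pred [0.48766167 0.13143431 0.06228565] [230.93664465 199.90504561] [251.6712114  228.43701312] spot [232.49763154 204.82337046] [250.97062707 225.34106736]
rows 15 8.0 handle bottom v 217 tilt deg (want 18) 11.65 axis [-0.195  0.053  0.979]
grip-to-axisplane mm 12.152660861701776
foot est [0.4737 0.1357 0.0618]
```

View pics/z7.png

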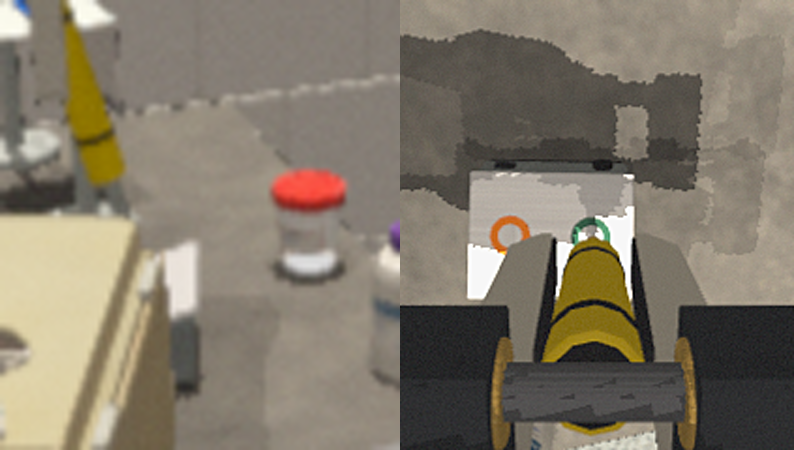

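```bash
python3 -m crank '[[[0.006,-0.003,-0.03],0],[[0.012,-0.005,-0.06],0],[[0.016,-0.007,-0.075],0],[[0.018,-0.008,-0.085],0],[[0.021,-0.009,-0.095],0],[[0.022,-0.01,-0.1],0],[[0.022,-0.01,-0.1],0],[[0.022,-0.01,-0.1],0]]'
cat > f.py <<'E'
from h import *
F=[];
for _ in range(8):
    save('wrist','wf'); F.append(readout.read_state()['ft_force'])
print(np.mean(F,0).round(2),np.std(F,0).round(2),readout.read_state()['tool_pos'],readout.read_state()['clock'])
E
python3 f.py
```

```text
clock: 18.73
tool_pos: [0.453, 0.1403, 0.1552]
tool_rot: [0.204, 1.561, -0.204]
ft_force: [0.2, -0.1, 0.4]
gripper_width: 0.0233
[-0.68 -0.55  0.17] [0.34 0.4  0.27] [0.45306792 0.14021664 0.15528231] 19.1333
```

```bash
python3 -m crank '[[[0.001,0,-0.005],0],[[0.002,-0.001,-0.01],0],[[0.002,-0.001,-0.01],0],[[0.002,-0.001,-0.01],0]]'; python3 f.py
python3 - <<'E'
from h import *
save('side','s14'); w=Cam('wf'); h=cv2.cvtColor(w.im,cv2.COLOR_RGB2HSV)
m=cv2.inRange(h,np.array((40,60,30)),np.array((95,255,220)))[200:260,225:280]; ys,xs=np.nonzero(m); print('green',len(xs),xs.min()+225,xs.max()+225,ys.min()+200,ys.max()+200)
o=cv2.inRange(h,np.array((5,110,100)),np.array((18,255,255)))[200:260,190:235]; ys,xs=np.nonzero(o); print('orange',len(xs),xs.min()+190,xs.max()+190,ys.min()+200,ys.max()+200)
f=np.array(readout.read_state()['tool_pos'])+[.0386,-.0104,-.1133]+.006*np.array([-.235,.063,.97]); print(f,w.proj(f))
for t in(10,14,18):
    ax=np.array([-.9655*np.sin(np.radians(t)),.2605*np.sin(np.radians(t)),np.cos(np.radians(t))]); print(t,w.proj(f+.047*ax))
for v in range(208,236): print(v,' '.join('%3d,%3d,%3d'%tuple(w.im[v,x]) for x in range(238,267,3)))
E
python3 tilt.py s14
```

```text
clock: 19.47
tool_pos: [0.4535, 0.1401, 0.1532]
tool_rot: [0.204, 1.561, -0.204]
ft_force: [-1.0, -0.2, -0.0]
gripper_width: 0.0231
[-0.84 -0.36  1.3 ] [0.26 0.57 0.48] [0.45348223 0.14005812 0.15327585] 19.8667
green 94 229 263 221 243
orange 178 195 216 219 241
[0.49069292 0.13006597 0.04579197] [252.02978758 229.99189142]
10 [251.94842148 244.88353885]
14 [251.95880467 240.82501708]
18 [251.96962321 236.69684322]
208 154,146,139 169,163,153 161,152,142 161,153,147 154,149,142 158,153,146 159,152,145 157,150,142 157,149,142 158,151,142
209 184,177,166 164,159,152 153,145,137 151,146,139 158,150,142 156,151,142 156,150,143 152,147,138 157,151,143 154,148,142
210 187,179,170 181,172,164 163,158,153 152,149,140 156,151,144 156,147,141 155,148,139 154,147,140 150,144,140 156,150,142
211 184,176,168 184,175,167 169,160,154 156,148,143 152,147,139 155,149,143 155,149,141 152,148,139 152,146,138 148,144,137
212 191,182,170 188,184,170 154,148,139 156,152,142 158,154,145 158,153,145 156,150,147 157,149,146 156,148,141 156,150,141
213 191,182,173 193,185,174 158,148,140 159,153,149 157,150,
[... 2248 characters left out ...]
118,100, 21 140,112, 12 128,106, 18 253,253,255
232 193,182,173 143,131, 93 139,113, 14  84, 66, 25  35, 32, 33  36, 31, 28  48, 43, 36 105, 89, 24 132,105,  0 255,255,255
233 191,183,174 136,111, 36 113, 92, 22  25, 30, 46  68, 56, 33 130,107, 24  73, 65, 47  34, 27, 31 133,108, 22 240,240,221
234 193,183,177 138,112, 10  43, 37, 38 122,104, 35 131,111, 22 135,113, 11 129,111, 20  68, 62, 35  57, 50, 28 143,122, 61
235 196,186,181 114, 95, 15  76, 67, 31 139,113, 21 135,111, 25 134,111, 20 134,107, 10 131,112, 30  69, 59, 38 114, 89,  0
rows 14 8.0 handle bottom v 217 tilt deg (want 18) 12.44 axis [-0.208  0.056  0.977]
grip-to-axisplane mm 11.488187701792164
foot est [0.4795 0.1331 0.0392]
```

```bash
python3 f.py; python3 f.py
python3 - <<'E'
from h import *
w=Cam('wf'); tcp=readout.read_state()['tool_pos']; g=np.array(tcp)+[0,0,.008]; e=np.array([.9655,-.2605,0]); z=np.array([0,0,1.])
for t in(10,12,14,16,18):
    s,c_=np.sin(np.radians(t)),np.cos(np.radians(t)); ax=c_*z-s*e; pe=c_*e+s*z
    for off in(.0075,.0095,.0115):
        b=g+off*e-.075*ax; f=g+off*e-.119*ax; tp=g+off*e+.047*ax
        print(t,off,'end front edge v',w.proj(b-.012*pe)[1].round(1),'top rear edge v',w.proj(tp+.012*pe)[1].round(1),'foot',f.round(4),w.proj(f).round(1))
h=cv2.cvtColor(w.im,cv2.COLOR_RGB2HSV); m=cv2.inRange(h,np.array((18,120,60)),np.array((35,255,255)))[215:345,248:257]; print('yellow rows',np.nonzero(m.sum(1)>255*4)[0]+215)
E
```

```text
[-0.36  0.13  0.96] [0.52 0.49 0.61] [0.4534645  0.14003934 0.1532332 ] 20.3167
[-0.27  0.02  1.14] [0.45 0.27 0.25] [0.45348669 0.14006273 0.15324884] 20.7167
10 0.0075 end front edge v 216.3 top rear edge v 337.0 foot [0.4807 0.1327 0.0441] [252.  219.2]
10 0.0095 end front edge v 218.6 top rear edge v 340.9 foot [0.4826 0.1322 0.0441] [252.  221.1]
10 0.0115 end front edge v 221.0 top rear edge v 344.9 foot [0.4845 0.1317 0.0441] [252.  223.1]
12 0.0075 end front edge v 219.4 top rear edge v 333.7 foot [0.4846 0.1317 0.0448] [252.  223.5]
12 0.0095 end front edge v 221.7 top rear edge v 337.8 foot [0.4865 0.1311 0.0448] [252.  225.4]
12 0.0115 end front edge v 224.1 top rear edge v 341.7 foot [0.4885 0.1306 0.0448] [252.  227.4]
14 0.0075 end front edge v 222.6 top rear edge v 330.4 foot [0.4885 0.1306 0.0458] [252.  227.8]
14 0.0095 end front edge v 224.9 top rear edge v 334.4 foot [0.4905 0.1301 0.0458] [252.  229.8]
14 0.0115 end front edge v 227.2 top rear edge v 338.4 foot [0.4924 0.1296 0.0458] [252.  231.7]
16 0.0075 end front edge v 225.8 top rear edge v 326.9 foot [0.4924 0.1296 0.0469] [252.  232.2]
16 0.0095 end front edge v 228.1 top rear edge v 331.0 foot [0.4943 0.129  0.0469] [252.  234.1]
16 0.0115 end front edge v 230.4 top rear edge v 335.0 foot [0.4963 0.1285 0.0469] [252.  236.1]
18 0.0075 end front edge v 229.0 top rear edge v 323.2 foot [0.4962 0.1285 0.0481] [252.  236.6]
18 0.0095 end front edge v 231.3 top rear edge v 327.4 foot [0.4982 0.128  0.0481] [252.  238.5]
18 0.0115 end front edge v 233.5 top rear edge v 331.4 foot [0.5001 0.1275 0.0481] [252.  240.4]
yellow rows [227 228 229 230 231 233 234 235 236 237 238 239 240 241 242 243 244 245
 246 247 248 249 250 251 252 253 254 255 256 257 258 259 263 264 265 266
 267 268 269 270 271 272 273 274 275 276 277 278 279 280 281 282 328 329
 330 331]
```

```bash
python3 -c "
from workcell import ticket,readout
s=readout.read_state();print(s['clock'],s['joint_velocities'].round(3),s['gripper_width']);print(ticket.finish_job())"
```

```text
20.7167 [ 0.    -0.001 -0.001 -0.002  0.     0.    -0.001] 0.023182567022849446
the job is handed in; nothing more can be done
None
```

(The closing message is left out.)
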